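Open the lift-and-slide hatch of a fittings box

ROBOT

A 7-joint arm with a two-finger parallel gripper is mounted at the origin on a cart in front of the work surface, level with it; the furniture and walls round the work are solid. World frame = base frame: x ahead of the robot, y to its left, z up, the work surface at z = 0. Lengths are in m, angles in rad, forces in N, time in s.
With the tool pointing down it reaches from about 0.4 to 0.85 m from the base axis. Payload 10.4 kg.
Tool frame: the origin (TCP) lies between the finger pads; the fingertips stand r.nose_length ahead of it and the grasp point (between the pads) lies 6 mm ahead of it (r.nose_length is the distance from the TCP to the fingertips, in m); z points along the fingers, x is the direction in which the jaws open and shut, and the axes are right-handed (so a half turn about z gives the same grasp; the last joint's range is limited). The gripper opens to 87 mm and grips with 3 to 60 N. Pads are 19 mm wide; open, the fingers measure 117 mm over their backs; the gripper's body (75 mm by 190 mm) begins 51 mm behind the grasp point.
Start: joints at [1.103, 0.332, -0.065, 1.46, 0.022, 1.35, -0.088], TCP at [0.269, -0.564, 0.248] pointing down, gripper open.
Joint ranges: [-2.6, 2.6], [-0.5, 2.12], [-1.47, 1.34], [0.16, 2.42], [-1.27, 4.41], [0.06, 2.06], [-2.6, 2.6]. Speed limits (rad/s): [2.22, 2.22, 2.79, 2.79, 3.14, 3.14, 3.14].

INTERFACE

Orientations are given as a unit quaternion [x, y, z, w].
In Python, from bench import r gives the robot as it stands. The module is installed in compiled form; this text tells all that it offers.
- The arm moves only by the shell command python3 -m creep 'ROWS' [OPENING] [FORCE]. ROWS is JSON, a list of rows, each an object of numbers: "x", "y", "z": the shift along the world's x, y, z in m; "spin": the turn about the world's z in degrees. In form: [{"x": .., "y": .., "z": .., "spin": ..}, ...]. A call has 1 to 12 rows; each row is the pose to reach, as a shift and turn from the pose commanded when the call began; what a row does not reach only later rows make up. A row lasts 1/8 s, in which the tool goes at most 62.5 mm and 10.7 degrees, less where a joint would pass 70% of its speed; a pose out of reach is approached as far as the arm can. A call with a gripper value outside its range is refused whole. OPENING is the finger opening in m, from 0 to 0.087, set as the call begins (- or left out, the last holds). The fingers move at their own pace and stop on an object; FORCE is the grip in N (left out, the last holds). Time passes only in rows, so rows that repeat a pose let the fingers close. It gives the time, the measured TCP pose, the force and the opening at its end, in the units of the state.
- r.read_state(): the state, without advancing time (a new reading comes with each control period).
- r.camera(name): name is "scene" or "side" or "wrist"; returns a dict with "pixels" (384x512x3 uint8, blue, green, red), "z_map" (384x512 float32, m along the optical axis (not along the pixel's ray), 0 where there is no reading), "K" (3x3 intrinsics, pixels), "k1" (the pictures are not rectified: a ray, as slopes to the right and down, at radius r is drawn at 1 + k1 r^2 times it, then the intrinsics apply), "R" (3x3) and "t" (3): a world point X has camera coordinates R X + t. Camera axes: x right, y down, z forward; pixel columns grow to the right and rows downward; lengths in m; the calibration is good to about 2 mm. A picture is of the moment at which its call begins.
- r.close_job(): hands the job in, once; it reports no verdict.
The state is a dict: "time": time; "joint_positions": joint angles; "joint_vel": joint speeds; "joint_torque": joint torques, N m; "ee_pos": TCP position; "eef_rot": TCP orientation; "ft_force": force on the tool from outside, world axes, zero at the start; "torque": the same for the moment, N m; "width": finger opening in m.
Only numpy, scipy, OpenCV 4.12 (cv2) and the standard library are available. Lean on these libraries where they do the work, as an engineer would, in place of code of your own. Each camera call takes 0.05 s, during which the arm holds its last target. There are 200 camera calls.

TASK

Open the wooden fittings box on the bench: lift its recessed hatch by the dark pull bar off its seat over the well, slide it along under the brass lips onto the deck at the other end of the box, all the way to the end wall. Leave it lying flat on the deck, let go, and do not disturb the other things on the bench.

Things in the scene. Friction and masses are not known exactly. Their poses are not given: they have to be found in the camera images.
- well_box: Dark wooden box fixed to the bench, 148 x 312 x 86 mm (all lengths in mm), brass lips along its long sides. Origin: at bench height on the centre line, under the step between its halves; y points along the box to the well end, z up. +y half: the well, y 0 to 138. -y half: the deck, y -150 to 0. Inside faces: side walls at x = -62 and 62, end walls (75 high) at y = -150 and 138.
- well_seat (a point): Middle of the well (y = 69 of the box) at the height of the seat ledge, 43 mm above the bench; the ledge is 12 wide all round the well and carries the closed hatch. A step 12 mm high stands between seat and deck.
- deck_stop (a point): Middle of the end wall's inner face (the stop, y = -150 of the box) at deck height, 55 mm above the bench. The deck is flat. A hatch against this stop has its centre at y = -85 of the box.
- lip_mid (a point): On the centre line, midway along the box, at the height of the lips' underside, 81 mm above the bench (upper side 86). Each lip overhangs the inside by 10 over the whole length, so the hatch slides under them and cannot be taken out: its underside can rise 28 above the seat, that is 16 above the deck.
- hatch: Loose pale wooden plate 116 (x, across the box) by 130 (y, along the box) by 10 mm thick, about 0.3 kg, with a dark pull on top. Origin: centre of its underside; z up; its axes are along those of the box. At the start it lies in the seat, its centre near y = +69 of the box, with about 3 play across and 4 along.
- hatch_pull (a point): Centre of the pull bar, 42 mm above the underside of the hatch. The bar is 90 long across the box (x), 14 thick (y) and 16 high, its underside 24 above the plate's upper side, on a leg 12 wide at each end; the middle 66 is free underneath. Axes as the hatch.
- glue_jar: Bystander: glass glue jar with a white lid, 59 mm diameter, 73 mm high; origin at the centre of its underside.
- cork_block: Bystander: cork block 44x70x28 mm; origin at the centre of its underside.
- thumb_plane: Bystander: small brass plane 25x60x34 mm; origin at the centre of its underside.
- sanding_block: Bystander: brown hardwood block 58x88x34 mm; origin at the centre of its underside.
Things that resemble listed ones, but are neither listed nor needed, are in the scene too. There is more than one size of the hatch; the one meant has the size given above.

How it is judged:
On the way:
1. the hatch is lifted off its seat to deck height (z of hatch in the frame of well_box above 0.053 m), for 0.1 s.
At the end, for the whole second after the job is handed in: The hatch lies flat (within 0.05 rad) and at rest on the deck, under the lips, within 12 mm of the end wall, so that the well is fully open (y of hatch in the frame of well_box below -0.073 m and z of hatch in the frame of well_box between 0.051 and 0.059 m and angle between hatch's own z axis and vertical below 0.05 rad and linear speed of hatch below 0.01 m/s); the robot touches nothing.
It fails at once if the glue jar is moved by more than 30 mm (distance of glue_jar from where it was at the start of the episode above 0.03 m).
It fails at once if the cork block is moved by more than 30 mm (distance of cork_block from where it was at the start of the episode above 0.03 m).
It fails at once if the thumb plane is moved by more than 30 mm (distance of thumb_plane from where it was at the start of the episode above 0.03 m).
It fails at once if the sanding block is moved by more than 30 mm (distance of sanding_block from where it was at the start of the episode above 0.03 m).
It also fails if it takes over 35 s, if anything falls off the work surface, if the arm or the gripper's body presses on something with over 40 N, if the wrist force passes 120 N, or if a joint passes its speed limit or range.

## Working session

There is one attempt and no reset: what is moved stays moved. The work goes in short steps, Python scripts to look and compute and a shell command to move; the robot and the scene stay as the last step left them, time stands still between calls to the robot, and variables do not carry over. Pictures are saved under pics/ and viewed, about 8 in all and at most 12, crops included, and the job is handed in when it is done.

```bash
mkdir -p pics
cat > h.py <<'E'
import numpy as np, cv2
from bench import r
def cam(n):
    c=r.camera(n); return c
def pts(c,uv):
    "world points from pixels with depth"
    uv=np.atleast_2d(uv); K=c['K']
    n=cv2.undistortPoints(uv.reshape(-1,1,2).astype(float),K,np.array([c['k1'],0,0,0,0.])).reshape(-1,2)
    return n
def ray(c,uv,z):
    n=pts(c,uv); d=np.c_[n,np.ones(len(n))]@c['R']; o=-c['R'].T@c['t']
    return o+d*((z-o[2])/d[:,2])[:,None]
def dep(c,uv):
    uv=np.atleast_2d(uv); n=pts(c,uv); z=c['z_map'][uv[:,1].astype(int),uv[:,0].astype(int)]
    return (np.c_[n,np.ones(len(n))]*z[:,None]-c['t'])@c['R']
E
python3 - <<'E'
from h import *
ims=[]
for n in ["scene","side"]:
    c=cam(n); np.savez(f'{n}.npz',**c); ims.append(c['pixels']); print(n,c['k1'],-c['R'].T@c['t'],c['R'][2])
    cv2.imwrite(f'pics/{n}.png',cv2.resize(c['pixels'],(800,600)))
print(r.read_state(), r.nose_length)
E
```

```text
scene -0.01510128529607886 [-0.05638569  0.63430802  1.00142991] [ 0.42771672 -0.51951241 -0.7397062 ]
side 0.0024133415596673635 [0.44380385 0.91527878 0.7937187 ] [ 0.0664131  -0.78613326 -0.61447848]
{'time': 0.1, 'joint_positions': array([ 1.10341829,  0.33283344, -0.06467935,  1.46085236,  0.02160305,
        1.34987873, -0.08850274]), 'joint_vel': array([-0.00116175, -0.00197807, -0.0003552 , -0.002319  , -0.0002175 ,
        0.00026483, -0.00258185]), 'joint_torque': array([ 9.85166553e-04, -6.24543071e+01,  2.43651133e-02, -3.90711486e+01,
       -6.14549895e-02,  3.66387866e-02,  1.11540730e-04]), 'ee_pos': array([ 0.26876588, -0.56392112,  0.24682032]), 'eef_rot': array([ 8.45652027e-01, -5.33734243e-01, -5.56597149e-04, -3.12387510e-04]), 'ft_force': array([-0.27189934,  0.28852391,  0.0956372 ]), 'torque': array([ 0.01669674, -0.01428464, -0.03119287]), 'width': 0.08695586616660604} 0.025
```

View pics/scene.png

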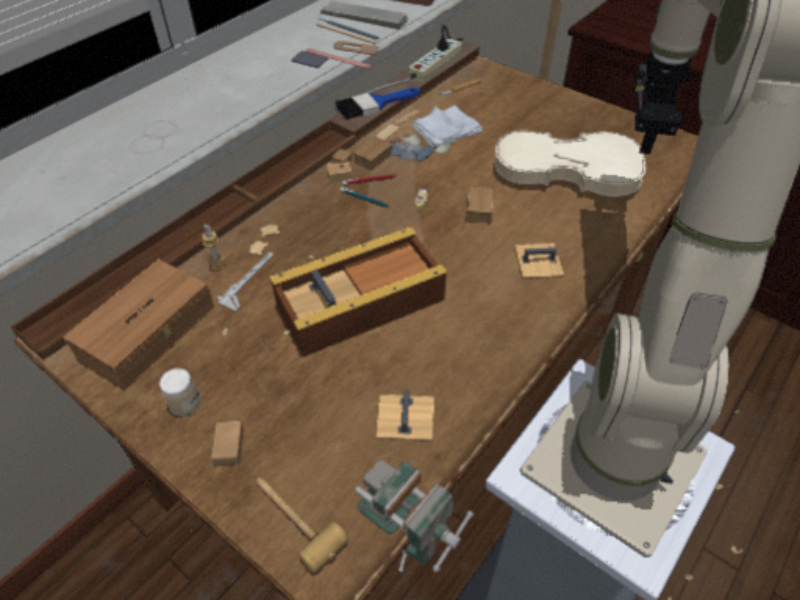

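View pics/side.png

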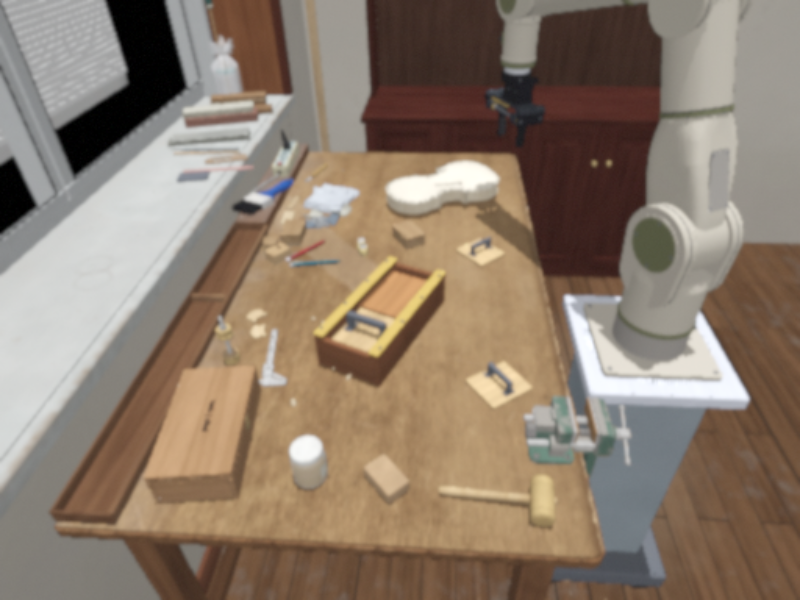

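Scene view: the box has brass lips from about (275,285) to (440,265). Three plates with dark pulls could be the hatch: one in the well at (320,290), one on the bench at (540,260) and one on the bench at (405,417). Only the first lies in the box seat, so I'll measure it, check the sizes of all three and view an enlarged crop.

Run:
```python
from h import *
for n,box in [("scene",(165,140,295,230)),("side",(195,160,295,250))]:
    c=dict(np.load(f'{n}.npz')); p=c['pixels']; hsv=cv2.cvtColor(p,cv2.COLOR_BGR2HSV)
    x0,y0,x1,y1=box
    roi=np.zeros(p.shape[:2],np.uint8); roi[y0:y1,x0:x1]=255
    m=cv2.inRange(hsv,(20,150,100),(32,255,255))&roi
    k,l,st,ce=cv2.connectedComponentsWithStats(m)
    for i in range(1,k):
        if st[i,4]<80: continue
        v,u=np.nonzero(l==i); P=ray(c,np.c_[u,v],0.086)[:,:2].astype(np.float32)
        (cc,wh,a)=cv2.minAreaRect(P); print(n,'lip',st[i],np.round(cc,4),np.round(wh,4),a)
    d=cv2.inRange(p,(0,0,0),(85,75,70))&cv2.inRange(hsv,(90,0,0),(150,255,110))&roi
    k,l,st,ce=cv2.connectedComponentsWithStats(d)
    for i in range(1,k):
        if st[i,4]<30: continue
        v,u=np.nonzero(l==i); P=ray(c,np.c_[u,v],0.085)[:,:2].astype(np.float32)
        (cc,wh,a)=cv2.minAreaRect(P); print(n,'pull',st[i],np.round(cc,4),np.round(wh,4),a, np.median(dep(c,np.c_[u,v]),0))
    # loose plates
    for nm,q in dict(scene=[(330,146,362,180),(238,250,282,284)],side=[(290,148,325,172),(295,230,343,262)])[n] and [(b,b) for b in dict(scene=[(326,150,364,182),(236,248,282,286)],side=[(288,146,326,172),(295,228,345,264)])[n]]:
        rr=np.zeros_like(roi); rr[q[1]:q[3],q[0]:q[2]]=255
        m=cv2.inRange(hsv,(10,60,170),(25,200,255))&rr; v,u=np.nonzero(m)
        if len(u)>20: print(n,'plate',nm,cv2.minAreaRect(ray(c,np.c_[u,v],0.01)[:,:2].astype(np.float32)))
    cv2.imwrite(f'pics/crop_{n}.png',cv2.resize(p[y0-10:y1+10,x0-10:x1+10],None,fx=5,fy=5,interpolation=cv2.INTER_CUBIC))
```

```text
scene pull [200 176  14  19  45] [0.594  0.0712] [0.0145 0.0824] 72.31878662109375 [0.60852457 0.06218839 0.08646632]
scene plate (326, 150, 364, 182) ((0.3407799005508423, -0.33211463689804077), (0.08557295054197311, 0.09757723659276962), 42.7768440246582)
scene plate (236, 248, 282, 286) ((0.32250478863716125, 0.1523885726928711), (0.0975666344165802, 0.08480684459209442), 35.226200103759766)
side plate (288, 146, 326, 172) ((0.3439587354660034, -0.3490881323814392), (0.15604504942893982, 0.20177891850471497), 0.2627643346786499)
side plate (295, 228, 345, 264) ((0.32009363174438477, 0.15101149678230286), (0.16602563858032227, 0.1478065550327301), 3.0717082023620605)
```

View pics/crop_scene.png

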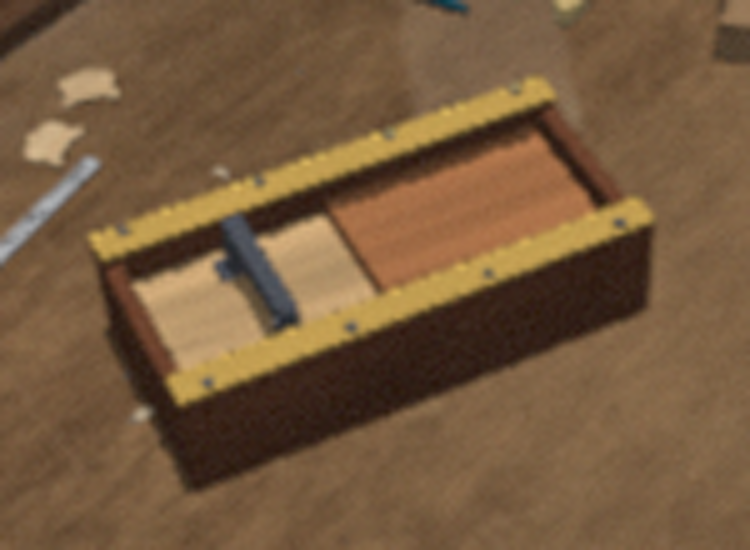

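The crop confirms it: the pull bar runs from (237,220) to (290,315) on the pale plate in the well half, and the deck is on the right. The loose plates measure about 85 x 97 mm, so they are the wrong size. Next, the box pose from the lip corners.

Run:
```python
from h import *
c=dict(np.load('scene.npz'))
uv=lambda q: np.array(q,float)/5+[155,130]-0.4
C=ray(c,uv([(90,236),(170,382),(652,208),(540,78)]),0.086)[:,:2]  # far-left, near-left, near-right, far-right
print(C.round(4), [np.linalg.norm(C[i]-C[(i+1)%4]).round(4) for i in range(4)])
well=(C[0]+C[1])/2; deck=(C[2]+C[3])/2; y=(well-deck)/np.linalg.norm(well-deck)
ang=np.degrees(np.arctan2(y[1],y[0])); ctr=C.mean(0); 
org=ctr+y*0.006
print('ctr',ctr,'org',org,'yaw of +y',ang, 'seat',org+.069*y,'stop',org-.085*y, 'y',y)
B=ray(c,uv([(237,222),(285,308)]),0.093)[:,:2]; print('bar',B,B.mean(0),np.degrees(np.arctan2(*(B[1]-B[0])[::-1])),np.linalg.norm(B[1]-B[0]))
q=r.read_state()['eef_rot']
from scipy.spatial.transform import Rotation as R
print('toolx',R.from_quat(q).as_matrix()[:,0], R.from_quat(q).as_matrix()[:,2])
w=cam('wrist'); print(w['K'],-w['R'].T@w['t'],w['R'][2])
```

```text
[[ 0.6934  0.1072]
 [ 0.5734  0.1592]
 [ 0.4405 -0.1242]
 [ 0.5675 -0.1751]] [np.float64(0.1307), np.float64(0.313), np.float64(0.1368), np.float64(0.3091)]
ctr [ 0.5686992  -0.00821406] org [ 0.57119595 -0.00275822] yaw of +y 65.40981032270881 seat [0.59990858 0.05998399] stop [ 0.53582531 -0.08004934] y [0.4161251  0.90930737]
bar [[0.62631602 0.0474976 ]
 [0.55591261 0.08086956]] [0.59111432 0.06418358] 154.63855709570757 0.07791230730469859
toolx [ 0.4302549  -0.90270654 -0.00127484] [-6.07911191e-04  1.12249218e-03 -9.99999185e-01]
[[336.32395514   0.         256.54652652]
 [  0.         336.32395514 192.35043818]
 [  0.           0.           1.        ]] [ 0.34225522 -0.52817455  0.38373173] [-0.26774589 -0.12656915 -0.95513998]
```

```bash
python3 -m creep '[{"x":0.02,"y":0.04,"z":0.02,"spin":9},{"x":0.047,"y":0.09,"z":0.03,"spin":19},{"x":0.074,"y":0.142,"z":0.03,"spin":29},{"x":0.101,"y":0.194,"z":0.03,"spin":39},{"x":0.128,"y":0.246,"z":0.03,"spin":49},{"x":0.155,"y":0.298,"z":0.03,"spin":59},{"x":0.182,"y":0.35,"z":0.03,"spin":69},{"x":0.209,"y":0.402,"z":0.03,"spin":79},{"x":0.236,"y":0.454,"z":0.03,"spin":89},{"x":0.263,"y":0.506,"z":0.03,"spin":99},{"x":0.29,"y":0.558,"z":0.03,"spin":109},{"x":0.315,"y":0.6,"z":0.03,"spin":119}]' 0.06 20 && python3 -m creep '[{"x":0.008,"y":0.015,"z":0,"spin":7},{"x":0.012,"y":0.025,"z":-0.02,"spin":11},{"x":0.012,"y":0.025,"z":-0.03,"spin":11},{"x":0.012,"y":0.025,"z":-0.03,"spin":11}]'
python3 - <<'E'
from h import *
s=r.read_state(); print(s['joint_positions'],s['time'])
c=cam('wrist'); np.savez('wrist.npz',**c); cv2.imwrite('pics/w1.png',cv2.resize(c['pixels'],(800,600)))
E
```

```text
time: 1.65
ee_pos: [0.5845, 0.0381, 0.2776]
eef_rot: [0.888, 0.461, 0.0, -0.0]
ft_force: [0.9, 0.0, 0.8]
width: 0.0599
time: 2.15
ee_pos: [0.5955, 0.0599, 0.2468]
eef_rot: [0.842, 0.54, -0.001, -0.0]
ft_force: [0.2, -0.3, 1.6]
width: 0.0598
[ 0.4052305   0.36444102 -0.73974651  1.50363568  0.24758399  1.37114023
  0.78934279] 2.15
```

View pics/w1.png

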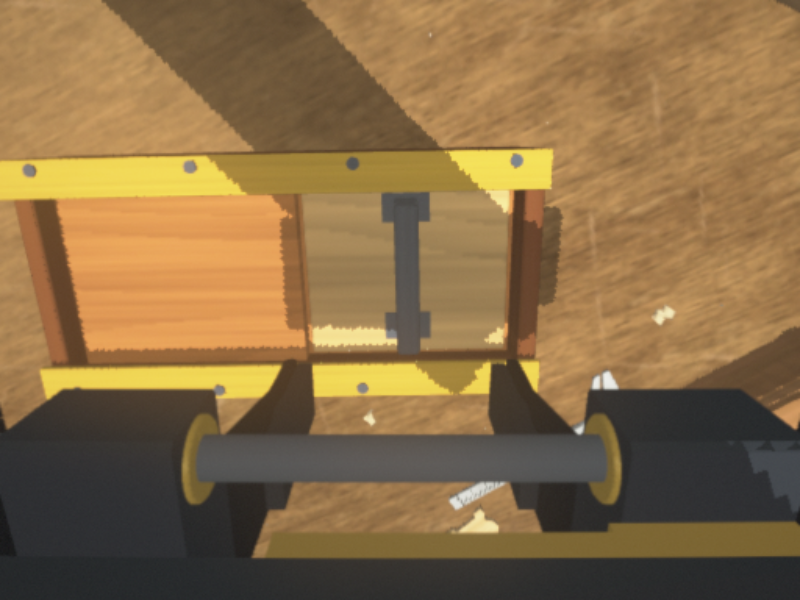

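The wrist view shows the bar upright from (406,195) to (408,353), and the lips' well-end corners at (552,150) and (538,394). The grasp is clear. I'll refine the bar position from here.

Run:
```python
from h import *
from scipy.spatial.transform import Rotation as R
c=dict(np.load('wrist.npz')); f=lambda q:(np.array(q,float)+.5)*.64-.5
B=ray(c,f([(406,195),(408,353)]),0.093)[:,:2]; print(B,B.mean(0),np.linalg.norm(B[1]-B[0]),np.degrees(np.arctan2(*(B[0]-B[1])[::-1])))
L=ray(c,f([(552,150),(538,394),(2,160)]),0.086)[:,:2]; print(L,np.linalg.norm(L[0]-L[1])); d=L[0]-L[2]; print('lip yaw',np.degrees(np.arctan2(d[1],d[0])))
print(dep(c,f([(406,230),(407,320)])), dep(c,f([(350,260)])))
s=r.read_state(); x=R.from_quat(s['eef_rot']).as_matrix()[:,0]; print('tool',s['ee_pos'],np.degrees(np.arctan2(x[1],x[0])))
```

```text
[[0.54878912 0.08456983]
 [0.63397547 0.04702431]] [0.59138229 0.06579707] 0.09309339072803598 156.2147221151424
[[ 0.56060633  0.16685304]
 [ 0.69614278  0.10859282]
 [ 0.43827365 -0.11069119]] 0.14752756654725754
lip yaw 66.2136383628679
[[0.56637492 0.07655328 0.09225905]
 [0.61455686 0.05520639 0.09350856]] [[0.57525322 0.03310848 0.0520424 ]]
tool [0.59580208 0.0599089  0.24759735] 65.35292367286182
```

```bash
python3 -m creep '[{"x":-0.0045,"y":0.006,"z":-0.03,"spin":0.8},{"x":-0.0045,"y":0.006,"z":-0.06,"spin":0.8},{"x":-0.0045,"y":0.006,"z":-0.09,"spin":0.8},{"x":-0.0045,"y":0.006,"z":-0.12,"spin":0.8},{"x":-0.0045,"y":0.006,"z":-0.145,"spin":0.8},{"x":-0.0045,"y":0.006,"z":-0.156,"spin":0.8},{"x":-0.0045,"y":0.006,"z":-0.156,"spin":0.8},{"x":-0.0045,"y":0.006,"z":-0.156,"spin":0.8}]' && python3 -m creep '[{"z":0},{"z":0},{"z":0},{"z":0},{"z":0},{"z":0}]' 0 25
```

```text
time: 3.2
ee_pos: [0.5922, 0.0668, 0.0929]
eef_rot: [0.837, 0.547, 0.001, 0.0]
ft_force: [0.2, 0.3, 0.1]
width: 0.06invalid input at $[0]: expected keys x, y, z, spin
```

```bash
python3 -m creep '[{"x":0,"y":0,"z":0,"spin":0},{"x":0,"y":0,"z":0,"spin":0},{"x":0,"y":0,"z":0,"spin":0},{"x":0,"y":0,"z":0,"spin":0},{"x":0,"y":0,"z":0,"spin":0},{"x":0,"y":0,"z":0,"spin":0}]' 0 30 && python3 -m creep '[{"x":0,"y":0,"z":0.003,"spin":0},{"x":0,"y":0,"z":0.006,"spin":0},{"x":0,"y":0,"z":0.01,"spin":0},{"x":0,"y":0,"z":0.014,"spin":0},{"x":0,"y":0,"z":0.018,"spin":0},{"x":0,"y":0,"z":0.02,"spin":0},{"x":0,"y":0,"z":0.02,"spin":0},{"x":0,"y":0,"z":0.02,"spin":0}]'
```

```text
time: 3.95
ee_pos: [0.5914, 0.0667, 0.0916]
eef_rot: [0.837, 0.547, -0.0, 0.0]
ft_force: [-0.0, -0.7, -0.8]
width: 0.0137
time: 4.95
ee_pos: [0.5914, 0.0667, 0.1114]
eef_rot: [0.837, 0.547, -0.0, -0.0]
ft_force: [-0.1, 1.0, -3.3]
width: 0.0134
```

Run:
```python
from h import *
c=cam('wrist'); np.savez('wrist2.npz',**c); cv2.imwrite('pics/w2.png',cv2.resize(c['pixels'],(800,600)))
```

```text
(no output)
```

View pics/w2.png

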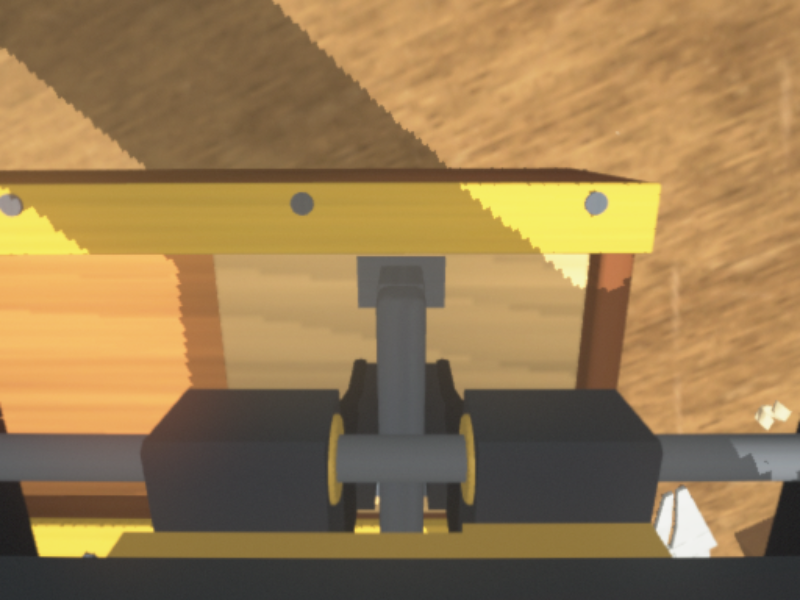

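It is lifted: the wrist force is -3.3 N, about the hatch's weight, and the bar at (400,390) is between the pads with the lip edge square to the view. Now I slide along the box's -y, direction (-0.402,-0.916).

```bash
python3 -m creep '[{"x":-0.002,"y":-0.0046,"z":0,"spin":0},{"x":-0.006,"y":-0.0137,"z":0,"spin":0},{"x":-0.012,"y":-0.0275,"z":0,"spin":0},{"x":-0.018,"y":-0.041,"z":0,"spin":0},{"x":-0.024,"y":-0.055,"z":0,"spin":0},{"x":-0.03,"y":-0.0685,"z":0,"spin":0},{"x":-0.034,"y":-0.0775,"z":0,"spin":0},{"x":-0.034,"y":-0.0775,"z":0,"spin":0}]' && python3 -m creep '[{"x":-0.005,"y":-0.0114,"z":0,"spin":0},{"x":-0.01,"y":-0.0228,"z":0,"spin":0},{"x":-0.015,"y":-0.0342,"z":0,"spin":0},{"x":-0.02,"y":-0.0456,"z":0,"spin":0},{"x":-0.0235,"y":-0.0536,"z":0,"spin":0},{"x":-0.0255,"y":-0.0581,"z":0,"spin":0},{"x":-0.0255,"y":-0.0581,"z":0,"spin":0}]'
```

```text
time: 6.0
ee_pos: [0.5572, -0.0117, 0.1116]
eef_rot: [0.838, 0.546, -0.0, 0.0]
ft_force: [-0.8, 0.3, -2.8]
width: 0.0137
time: 6.88
ee_pos: [0.5319, -0.069, 0.1116]
eef_rot: [0.837, 0.547, 0.0, -0.0]
ft_force: [0.3, 0.6, -2.9]
width: 0.014
```

```bash
python3 -m creep '[{"x":-0.0008,"y":-0.0018,"z":0,"spin":0},{"x":-0.0016,"y":-0.0037,"z":0,"spin":0},{"x":-0.0016,"y":-0.0037,"z":0,"spin":0}]' && python3 -m creep '[{"x":-0.0004,"y":-0.0009,"z":0,"spin":0},{"x":-0.0008,"y":-0.0018,"z":0,"spin":0},{"x":-0.0008,"y":-0.0018,"z":0,"spin":0}]'
```

```text
time: 7.25
ee_pos: [0.5303, -0.0725, 0.1116]
eef_rot: [0.837, 0.547, 0.0, -0.0]
ft_force: [1.0, -0.0, -3.7]
width: 0.0135
time: 7.62
ee_pos: [0.5295, -0.0744, 0.1116]
eef_rot: [0.837, 0.547, -0.0, -0.0]
ft_force: [-0.8, 0.4, -3.2]
width: 0.0137
```

```bash
python3 -m creep '[{"x":0,"y":0,"z":-0.002,"spin":0},{"x":0,"y":0,"z":-0.004,"spin":0},{"x":0,"y":0,"z":-0.006,"spin":0},{"x":0,"y":0,"z":-0.0075,"spin":0},{"x":0,"y":0,"z":-0.0075,"spin":0}]' && python3 -m creep '[{"x":-0.0004,"y":-0.0009,"z":0,"spin":0},{"x":-0.0008,"y":-0.0018,"z":0,"spin":0},{"x":-0.0012,"y":-0.0027,"z":0,"spin":0},{"x":-0.0012,"y":-0.0027,"z":0,"spin":0}]'
```

```text
time: 8.25
ee_pos: [0.5295, -0.0743, 0.1039]
eef_rot: [0.837, 0.547, -0.0, -0.0]
ft_force: [0.5, 0.7, -3.4]
width: 0.0136
time: 8.75
ee_pos: [0.529, -0.0757, 0.1045]
eef_rot: [0.837, 0.547, 0.001, -0.0]
ft_force: [2.1, 4.9, -3.0]
width: 0.0138
```

It now touches the stop, with a reaction of about 5 N along +y. I'll lower the last bit, release and retreat upward.

```bash
python3 -m creep '[{"x":0.0003,"y":0.0007,"z":-0.0006,"spin":0},{"x":0.0003,"y":0.0007,"z":-0.0012,"spin":0},{"x":0.0003,"y":0.0007,"z":-0.0012,"spin":0}]' && python3 -m creep '[{"x":0,"y":0,"z":0,"spin":0},{"x":0,"y":0,"z":0,"spin":0},{"x":0,"y":0,"z":0,"spin":0},{"x":0,"y":0,"z":0,"spin":0},{"x":0,"y":0,"z":0,"spin":0}]' 0.06 && python3 -m creep '[{"x":0,"y":0,"z":0.01,"spin":0},{"x":0,"y":0,"z":0.03,"spin":0},{"x":0,"y":0,"z":0.06,"spin":0},{"x":0,"y":0,"z":0.09,"spin":0},{"x":0,"y":0,"z":0.12,"spin":0},{"x":0,"y":0,"z":0.14,"spin":0},{"x":0,"y":0,"z":0.14,"spin":0},{"x":0,"y":0,"z":0.14,"spin":0}]'
python3 - <<'E'
from h import *
c=cam('wrist'); np.savez('wrist3.npz',**c); cv2.imwrite('pics/w3.png',cv2.resize(c['pixels'],(800,600)))
E
```

```text
time: 9.12
ee_pos: [0.5291, -0.0755, 0.1035]
eef_rot: [0.837, 0.547, 0.001, -0.0]
ft_force: [-0.3, 5.1, 3.0]
width: 0.0138
time: 9.75
ee_pos: [0.5286, -0.0764, 0.1029]
eef_rot: [0.837, 0.547, -0.0, -0.0]
ft_force: [-0.3, -0.2, 0.5]
width: 0.0549
time: 10.75
ee_pos: [0.5284, -0.0763, 0.2428]
eef_rot: [0.837, 0.547, -0.0, -0.0]
ft_force: [0.4, -0.8, 0.2]
width: 0.0598
```

View pics/w3.png

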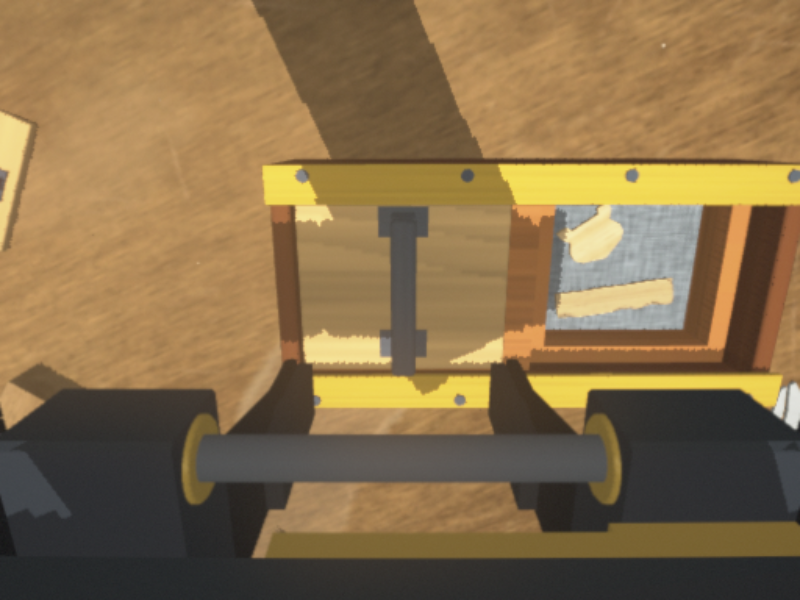

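The hatch sits against the end wall (left edge at about 298, wall foot at about 297), the well is open with its contents visible, and the gripper is clear. I'll check height and tilt from depth, then hand in.

Run:
```python
from h import *
c=dict(np.load('wrist3.npz')); f=lambda q:(np.array(q,float)+.5)*.64-.5
u,v=np.meshgrid(range(315,372,4),range(230,325,6)); u2,v2=np.meshgrid(range(432,492,4),range(230,325,6))
P=dep(c,f(np.r_[np.c_[u.ravel(),v.ravel()],np.c_[u2.ravel(),v2.ravel()]]))
k,*_=np.linalg.lstsq(np.c_[P[:,:2]-P[:,:2].mean(0),np.ones(len(P))],P[:,2],rcond=None)
print('slopes',k[:2],'top z',k[2],'(expect .065)')
ok=np.hypot(*k[:2])<.04 and .060<k[2]<.070
if ok: r.close_job(); print('handed in')
```

```text
slopes [-0.14916287  0.06435699] top z 0.06560613762948511 (expect .065)
```

The fitted tilt of 0.16 across the box doesn't fit the correct mean height. I'll look at the raw heights, compare them with the lips, and check from another camera.

Run:
```python
from h import *
c=dict(np.load('wrist3.npz')); f=lambda q:(np.array(q,float)+.5)*.64-.5
for v in (185,225,245,265,285,305,325,345,390): print(v,dep(c,f([(x,v) for x in (320,345,365,435,460,485)]))[:,2].round(4))
s=cam('side'); cv2.imwrite('pics/side3.png',cv2.resize(s['pixels'][150:250,190:300],None,fx=6,fy=6,interpolation=cv2.INTER_CUBIC))
```

```text
185 [0.0849 0.0866 0.0856 0.0853 0.0859 0.0853]
225 [0.065  0.0649 0.0644 0.0657 0.0641 0.0649]
245 [0.064  0.0656 0.0652 0.0651 0.0645 0.0658]
265 [0.0649 0.0645 0.0648 0.0645 0.0653 0.3797]
285 [0.0648 0.0647 0.0654 0.064  0.0642 0.0654]
305 [0.0647 0.0652 0.0648 0.0656 0.0657 0.0654]
325 [0.0654 0.0644 0.065  0.0647 0.0644 0.0647]
345 [0.0648 0.0654 0.0646 0.0658 0.0655 0.0658]
390 [0.0858 0.0844 0.0863 0.086  0.0861 0.0856]
```

View pics/side3.png

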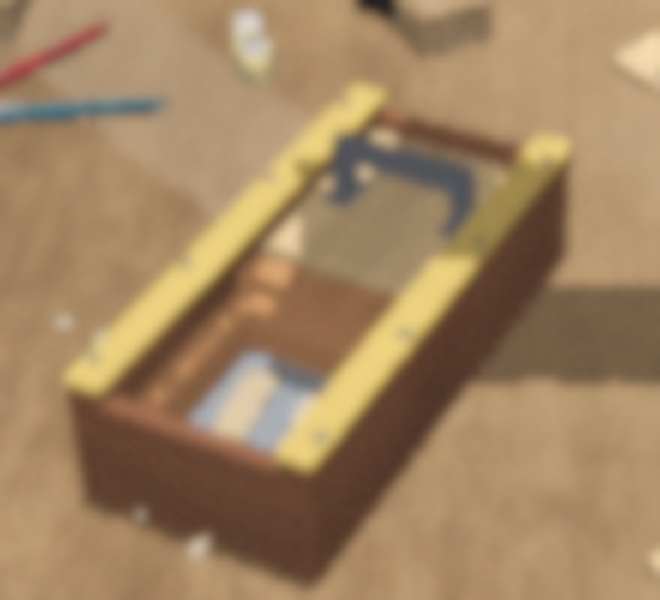

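The tilt came from depth dropouts such as the 0.38 reading. All other points on the plate lie at 0.064 to 0.066, so it is flat at deck height. The side view agrees: the pull is at (400,165) by the end wall and the well is open.

```bash
python3 -c "
from bench import r
s=r.read_state();print(s['time'],s['ft_force']);r.close_job()"
```

```text
10.85 [-0.40135188  1.18027574 -0.46360678]
the job is handed in; nothing more can be done
```

The hatch now lies on the deck against the end wall, with the well open and the gripper released about 140 mm above. I handed the job in at about 10.9 s of robot time; no verdict is reported.

- **Moves:** I gripped the pull bar and lifted it 20 mm, taking a load of about 3 N. I then slid it about 155 mm under the lips until it met the stop with about 5 N, lowered it and let go.
- **Hatch position:** The plate's top reads 64–66 mm all over, and 65 mm is expected on the deck. The wrist and side pictures both show the hatch at the end wall.
- **Check that disagreed:** A first plane fit gave a tilt of 0.16. I traced it to stray depth readings such as one at 0.38 m. The raw heights show the plate flat, but I did not re-run the fit without the outliers.
- **Not measured:** I did not re-measure the other things on the bench. The tool stayed at or above 0.24 m except over the box, and I saw no unexpected contact force.

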